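# Lock the sample case and arm its alarm

## Task

Lock the sample case and arm its alarm, with the fingertips only, gripping nothing: gently push the chrome cam lever round, counter-clockwise seen from above, until it is fully home at its stop, without shoving the case. Then lightly touch the top of the round domed contact on the alarm console for about half a second and withdraw. Do not touch the square or the bar contact, and leave the cups, tweezer, probe and everything else where they are.

Things in the scene. Friction and masses are not known exactly. Their poses are not given: they have to be found in the camera images.
- case: locking sample case, loose on the cabinet top (about 1.8 kg, rubber feet): black base, aluminium lid, 160 mm (its x) by 200 mm (its y), lid top 62 mm above the cabinet top; side hasps on its -x side, which faces the robot within about 0.3 rad. Origin: centre of its underside; x, y along its sides, z up.
- lever (a joint): angle of the chrome cam lever, which swings level over the lid about an upright axis at its centre. 0 = open, pointing along the case's -x (to the robot); grows counter-clockwise from above to the stop at 1.57 = locked, pointing along the case's -y. Starts between 0 and 0.45; light friction (about 1 N at its end); stays where left. The stop is hard with about 3 mm of give: finish slowly.
- lever_pivot (a point): point on the lever's upright axis, 82 mm above the cabinet top (20 mm above the lid). The lever bar reaches 84 mm from it, is 12 mm thick (its rounded end 16 mm) and 18 mm high, from 72 to 90 mm above the cabinet top, so that its underside is 10 mm above the lid; a round hub of 26 mm diameter stands on a 38 mm boss.
- lever_tip (a point): centre of the lever's rounded end, 76 mm from the axis, 82 mm above the cabinet top; it moves with the lever.
- console: alarm console fixed to the cabinet top: low grey box with a rubber top, 100 mm (its x) by 220 mm (its y), 40 mm high. Three bare steel touch contacts stand in a row along its y, 65 mm apart, in any order. Origin: centre of its underside, z up.
- dome_top (a point): top centre of the round domed contact, the one to touch: 28 mm diameter, a rounded button 64 mm above the cabinet top at its crown. It is sprung and sinks straight down up to 8 mm; it begins to give at about 1.5 N and bottoms at about 5 N. x, y as the console.
- dome: the round domed contact; origin 13 mm below point dome_top.
- square: the square flat contact, 26 x 26 mm, flat top 13 mm above this origin and 64 mm above the cabinet top, sprung. Leave alone.
- bar: the narrow bar contact, 36 mm along the console's x by 9 mm, top 13 mm above this origin and 64 mm above the cabinet top, sprung. Leave alone.
- lid_cup: small clear polycarbonate stone cup, 34 mm across the mouth, 26 mm high, standing loose on the case lid near its +x +y corner; origin: centre of its underside. Leave alone.
- table_cup: clear polycarbonate stone cup, 44 mm across the mouth, 32 mm high, standing on the cabinet top; origin: centre of its underside. Leave alone.
- tweezer: stainless tweezer lying flat, about 131 mm long (along its x), 11 mm wide, 8 mm high; origin under its middle. Leave alone.
- probe: matte graphite hexagonal probe lying down, about 146 mm long (along its x), 8 mm thick; origin under its middle. Leave alone.
- mat_block: grey rubber stone mat block, 60 x 50 x 16 mm; origin: centre of its underside. Leave alone.
- loupe: black round loupe 34 mm across with a steel cover tab, 20 mm high; origin: centre of the round part's underside. Leave alone.
- jar: capped glass jar, 48 mm across, 50 mm high; origin: centre of its underside. Leave alone.

How it is judged (in metres and radians):
On the way, in this order (a step that is already met when the one before it is completed fails the run):
1. the cam lever is pushed home (past 1.40 of 1.57 rad) (value of joint lever above 1.4 rad), for 0.1 s.
2. with the lever home, the fingertips touch the domed contact (more than 0.5 N for 0.2 s) (value of joint lever above 1.4 rad and contact force between the fingers and dome above 0.5 N), for 0.2 s.
At the end, for the whole second after the job is handed in: The lever stands at its locked stop (past 1.40 rad), the domed contact has been touched and is released, the case is at rest within 15 mm of where it was and each bystander within 15 mm (value of joint lever above 1.4 rad and distance of each of case, lid_cup, table_cup, tweezer, probe, mat_block, loupe, jar from where it was at the start of the episode below 0.015 m and linear speed of case below 0.01 m/s and contact force between anything else and dome below 0.1 N and distance of dome from where it was at the start of the episode below 0.002 m).
It fails at once if the sample case is shoved or lifted (more than 15 mm) (distance of case from where it was at the start of the episode above 0.015 m).
It fails at once if the case or its lever is gripped or forced: more than 20 N between the fingers and the case with its lever (contact force between the fingers and case above 20 N).
It fails at once if the domed contact is pressed hard or pinched: more than 12 N (contact force between anything else and dome above 12 N).
It fails at once if the square or the bar contact is touched (contact force between anything else and square above 0.3 N or contact force between anything else and bar above 0.3 N).
It fails at once if a cup, the tweezer, the probe, the mat block, the loupe or the jar is moved or lifted more than 15 mm, or a cup or the jar tipped (distance of any of lid_cup, table_cup, tweezer, probe, mat_block, loupe, jar from where it was at the start of the episode above 0.015 m or angle between any of lid_cup, table_cup, jar's own z axis and vertical above 0.4 rad).
It also fails if it takes over 56 s, if anything falls off the work surface, if the arm or the gripper's body presses on something with over 40 N, if the wrist force passes 120 N, or if a joint passes its speed limit or range.

## Robot

A 7-joint arm with a two-finger parallel gripper is mounted at the origin on the work surface. World frame = base frame: x ahead of the robot, y to its left, z up, the work surface at z = 0. Lengths are in mm, angles in rad, forces in N, time in s.
With the tool pointing down it reaches from about 425 to 1025 mm from the base axis. Payload 9.4 kg.
Tool frame: the origin (TCP) lies at the very end of the fingers, on their centre line; the grasp point (between the pads) lies grasp_offset behind it (grasp_offset is the distance from the TCP to the grasp point, in mm); z points along the fingers, y is the line along which they close (so a half turn about z gives the same grasp; the last joint's range is limited). The gripper opens to 93 mm and grips with 3 to 60 N. Pads are 15 mm wide; open, the fingers measure 128 mm over their backs; the gripper's body (75 mm by 188 mm) begins 65 mm behind the grasp point.
Start: joints at [1.084, 0.599, -0.003, 1.599, 0.002, 0.943, -0.08], TCP at [288.849, -664.974, 218.618] pointing down, gripper open.
Joint ranges: [-2.57, 2.57], [-0.35, 1.97], [-1.29, 1.29], [0.11, 2.56], [-1.05, 4.19], [0.11, 1.86], [-2.63, 2.63]. Speed limits (rad/s): [2.22, 2.22, 3.01, 3.01, 3.14, 3.14, 3.14].

## Interface

Orientations are given as a 3x3 rotation matrix whose columns are the frame's x, y, z axes.
In Python, from cell import * gives the robot as it stands.
- The arm moves only by the tool play_rows, never from a script. Its argument "steps" is a list of rows, each a list of 3 entries, a list of its own where there are three numbers: the shift along the world's x, y, z in mm, then the turn, a rotation vector about the world's x, y, z in degrees, then the opening, from 0 (shut) to 1 (fully open). In form: [[[x, y, z], [rx, ry, rz], grip], ...]. A call has 1 to 5 rows; each row shifts and turns the commanded pose from where the row before left it; what a row does not reach is not made up. A row lasts 1/8 s, in which the tool goes at most 62.5 mm and 10.7 degrees, less where a joint would pass 70% of its speed; a pose out of reach is approached as far as the arm can. A call with a gripper value outside its range is refused whole. The fingers move at their own pace and stop on an object; "newtons" is the grip in N (left out, the last holds). Time passes only in rows, so rows that do not move let the fingers close. It gives the time, the measured TCP pose, the force, the opening and the grip force at its end, in the units of the state.
- read_state(): the state, without advancing time (a new reading comes with each control period).
- snapshot(name): name is "scene" or "side" or "wrist"; returns a dict with "pixels" (480x640x3 uint8, blue, green, red), "z_map" (480x640 float32, mm along the optical axis (not along the pixel's ray), 0 where there is no reading), "camera_matrix" (3x3 intrinsics, pixels), "D" ([k1, k2, p1, p2, k3] as OpenCV has them; the pictures are not rectified), "cam_to_world" (4x4, takes a point from camera to world coordinates). Camera axes: x right, y up, looking along -z (the intrinsics and any distortion apply to the point x, -y, -z); pixel columns grow to the right and rows downward; lengths in mm; the calibration is good to about 2 mm. A picture is of the moment at which its call begins.
- job_done(): hands the job in; it is judged then, once.
The state is a dict: "time": time; "joint_pos": joint angles; "qd": joint speeds; "tau": joint torques, N m; "position": TCP position; "ee_rot": TCP orientation; "wrist_force": force on the tool from outside, world axes, zero at the start; "wrist_torque": the same for the moment, N m; "grip_width": finger opening in mm; "grasp_force": force on a finger pad.
Only numpy, scipy, OpenCV 4.12 (cv2) and the standard library are available. Lean on these libraries where they do the work, as an engineer would, in place of code of your own. Each camera call takes 0.05 s, during which the arm holds its last target. There are 200 camera calls.

## Working session

There is one attempt and no reset: what is moved stays moved. The work goes in short steps, Python scripts to look and compute and a tool call to move; the robot and the scene stay as the last step left them, time stands still between calls to the robot, and variables do not carry over. Pictures are saved under pics/ and viewed, at most 10 in all, crops included, and the job is handed in when it is done.

Besides the shell and the picture viewer there is one more tool, called after "Call:" as name(argument=value, ...), one argument or row to a line, values as JSON. play_rows: Moves the arm, as the interface text tells. Its arguments: {"type":"object","properties":{"steps":{"type":"array"},"newtons":{"type":"number"}},"required":["steps"]}

```bash
mkdir -p pics; cat > h.py <<'E'
from cell import *
import numpy as np, cv2, pickle
def snap(n,f):
    s=snapshot(n); cv2.imwrite(f'pics/{f}.png',s['pixels']); pickle.dump(s,open(f'{f}.pkl','wb')); return s
def load(f): return pickle.load(open(f'{f}.pkl','rb'))
def ray(s,uv):
    p=cv2.undistortPoints(np.array(uv,float).reshape(-1,1,2),np.array(s['camera_matrix']),np.array(s['D'])).reshape(-1,2)
    d=np.c_[p[:,0],-p[:,1],-np.ones(len(p))]; T=np.array(s['cam_to_world'])
    return T[:3,3],d@T[:3,:3].T
def onz(s,uv,z):
    o,d=ray(s,uv); return o+d*((z-o[2])/d[:,2])[:,None]
def depth(s,uv):
    o,d=ray(s,uv); u=np.round(np.array(uv)).astype(int).reshape(-1,2)
    return o+d*s['z_map'][u[:,1],u[:,0]][:,None]
def tri(s1,a,s2,b):
    o1,d1=ray(s1,a);o2,d2=ray(s2,b);d1=d1[0]/np.linalg.norm(d1);d2=d2[0]/np.linalg.norm(d2)
    t=np.linalg.lstsq(np.c_[d1,-d2],o2-o1,rcond=None)[0]
    p,q=o1+d1*t[0],o2+d2*t[1]; return (p+q)/2,np.linalg.norm(p-q)
E
python3 - <<'E'
from h import *
np.set_printoptions(precision=3,suppress=True)
s=read_state();print(s['time'],s['position'],s['ee_rot'],s['grip_width'],s['wrist_force'])
for n in['scene','side']:
    c=snap(n,n+'1');print(n,c['cam_to_world'],c['camera_matrix'],c['D'])
E
```

```text
0.0 [ 288.661 -664.525  217.762] [[ 0.917  0.399 -0.001]
 [ 0.399 -0.917  0.001]
 [-0.    -0.002 -1.   ]] 92.81741050189865 [ 0.652 -0.309 -0.192]
scene [[   0.892   -0.269    0.364 1012.414]
 [   0.452    0.522   -0.723 -884.395]
 [   0.005    0.81     0.587  804.312]
 [   0.       0.       0.       1.   ]] [[490.282   0.    321.628]
 [  0.    490.282 239.298]
 [  0.      0.      1.   ]] [-0.075  0.     0.     0.     0.   ]
side [[ -0.958   0.153  -0.244 359.176]
 [ -0.288  -0.538   0.793 738.36 ]
 [ -0.01    0.829   0.559 578.403]
 [  0.      0.      0.      1.   ]] [[446.628   0.    314.039]
 [  0.    446.628 242.901]
 [  0.      0.      1.   ]] [-0.057  0.     0.     0.     0.   ]
```

View pics/scene1.png

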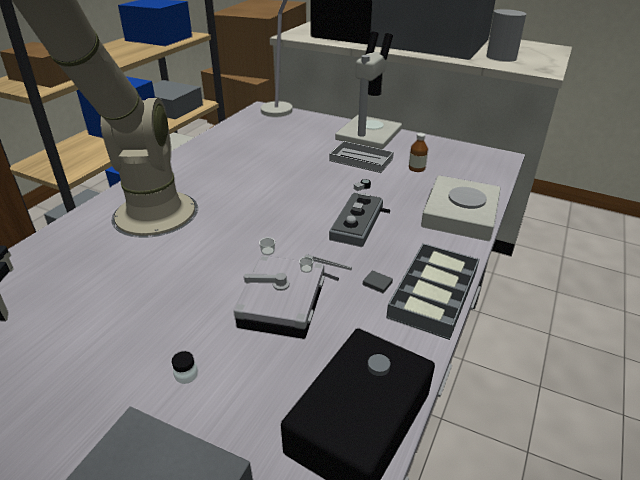

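View pics/side1.png

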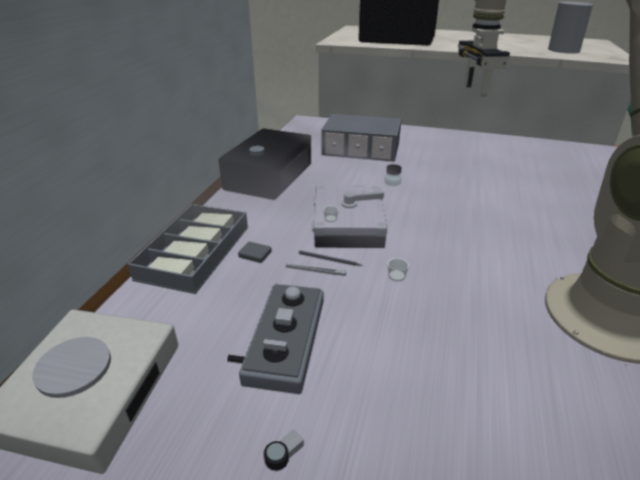

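The scene view shows the case lid around (280,295), with the lever hub at (281,282) and the tip near (250,278). The dome is at (350,220). In the side view the hub is near (349,201), the lever points right to (380,195), and the dome is at (292,294), with the square at (285,317) and the bar at (275,345). I'll enlarge both for exact pixels.

```bash
python3 - <<'E'
from h import *
a=load('scene1')['pixels'];b=load('side1')['pixels']
f=lambda i,x,y,w,h:cv2.resize(i[y:y+h,x:x+w],(400,300),interpolation=cv2.INTER_CUBIC)
top=np.hstack([f(a,230,245,100,75),f(b,305,175,100,75)])
bot=np.hstack([f(a,320,180,100,75),f(b,225,280,120,90)])
cv2.imwrite('pics/crops.png',np.vstack([top,bot]))
E
```

```text
(no output)
```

View pics/crops.png

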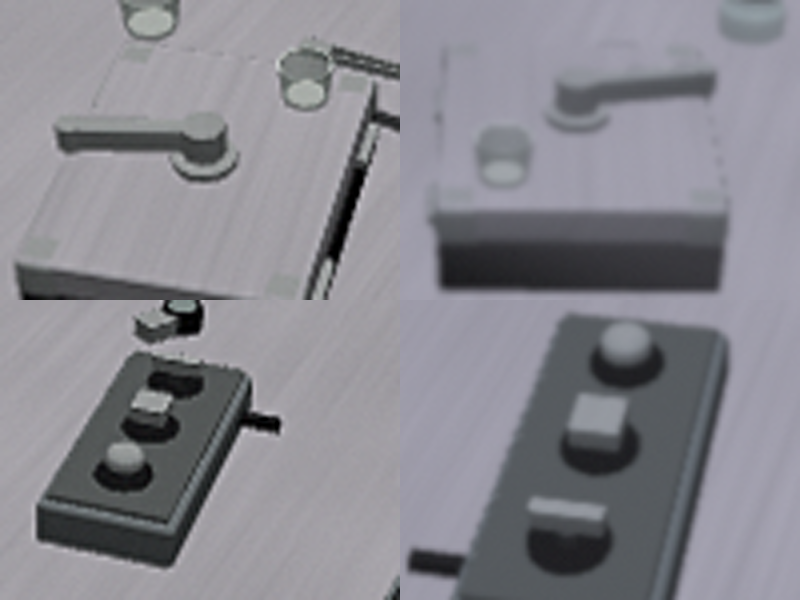

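```bash
python3 - <<'E'
from h import *
np.set_printoptions(precision=1,suppress=True)
a=load('scene1');b=load('side1')
P={'hub':((281,275.5),(349,194.5),90),'tip':((246.2,276),(382,193.5),90),'dome':((351.5,217.5),(293.4,290.5),63),'sq':((358.2,205.5),(285,313.6),64),'bar':((364.5,197),(275.1,342.4),64)}
for k,(u,v,z) in P.items():
    p,e=tri(a,u,b,v);print(k,p,'gap %.1f'%e,onz(a,[u],z)[0],onz(b,[v],z)[0],depth(a,[u])[0],depth(b,[v])[0])
print(onz(a,[(235,310.5),(260.5,257.5),(322.5,266.2),(304.5,319)],62)); print(onz(b,[(313.8,228),(386.7,227.5)],62))
# table height
print(depth(a,[(220,300),(300,220)]),depth(b,[(450,250)]))
E
```

```text
hub [ 551.7 -169.9   90.1] gap 1.0 [ 551.1 -169.8   90. ] [ 552.1 -169.8   90. ] [ 550.  -168.1   88.3] [ 551.8 -168.4   90.7]
tip [ 479.7 -203.6   86. ] gap 0.6 [ 482.3 -207.3   90. ] [ 479.  -195.7   90. ] [ 482.3 -207.4   90.1] [ 479.6 -200.3   87.6]
dome [577.5 161.   60.7] gap 1.6 [579.6 158.   63. ] [575.8 163.2  63. ] [581.  154.8  65.3] [575.2 164.9  64.5]
sq [570.6 223.8  62.7] gap 1.2 [571.9 222.1  64. ] [569.5 224.9  64. ] [571.7 222.5  63.7] [568.4 227.6  66.7]
bar [565.2 284.6  57. ] gap 0.5 [569.6 273.8  64. ] [562.2 290.5  64. ] [564.3 287.6  55.2] [562.2 290.5  64. ]
[[ 504.6 -287.9   62. ]
 [ 453.3 -106.    62. ]
 [ 603.8  -66.5   62. ]
 [ 649.7 -241.6   62. ]]
[[601.8 -49.3  62. ]
 [449.7 -94.7  62. ]]
[[ 408.7 -224.3   -1.1]
 [ 411.4  167.3   -2.2]] [[ 307.5 -135.4    2.2]]
```

Call:
play_rows(
  steps=[
    [[20,49,0],[0,0,-8.7],0],
    [[20,49,0],[0,0,-8.7],0],
    [[20,49,0],[0,0,-8.7],0],
    [[20,49,0],[0,0,-8.7],0],
    [[20,49,0],[0,0,-8.7],0],
  ],
)

```text
time: 0.72
position: [389.3, -418.2, 218.4]
ee_rot: [[0.938, -0.347, -0.0], [-0.347, -0.938, 0.0], [-0.0, -0.0, -1.0]]
wrist_force: [0.9, 1.0, 1.3]
grip_width: 47.6
grasp_force: 0.0
```

Call:
play_rows(
  steps=[
    [[20,49,0],[0,0,-8.7],0],
    [[20,49,0],[0,0,-8.7],0],
    [[20,49,0],[0,0,-8.7],0],
    [[20,49,0],[0,0,-8.7],0],
    [[0,0,0],[0,0,0],0],
  ],
)

```text
time: 1.35
position: [470.7, -219.2, 218.1]
ee_rot: [[0.581, -0.814, -0.001], [-0.814, -0.581, 0.002], [-0.002, -0.0, -1.0]]
wrist_force: [0.1, -0.1, 0.3]
grip_width: 1.4
grasp_force: 0.0
```

```bash
python3 - <<'E'
from h import *
np.set_printoptions(precision=3,suppress=True)
s=read_state();print(s['time'],s['position'],s['ee_rot'],s['grip_width'],s['wrist_force'],s['joint_pos'])
snap('wrist','w1')
E
```

```text
1.35 [ 470.67  -219.168  218.141] [[ 0.581 -0.814 -0.001]
 [-0.814 -0.581  0.002]
 [-0.002 -0.    -1.   ]] 1.4164917606980165 [ 0.096 -0.144  0.257] [ 0.064  0.37   0.356  2.082 -0.194  0.721 -1.977]
```

View pics/w1.png

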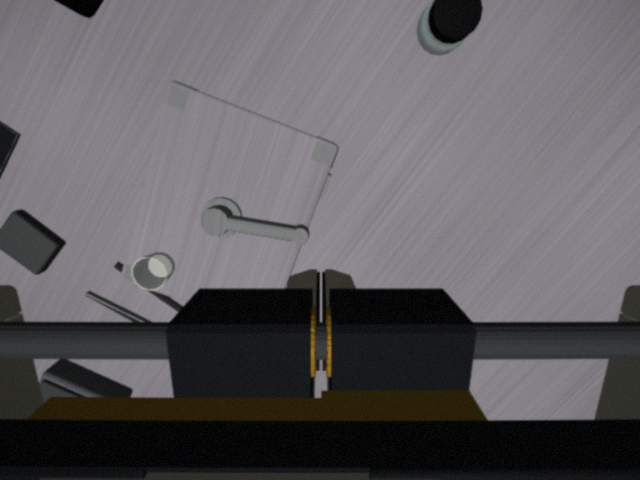

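The wrist view shows the hub top at (215,217), the lever's rounded end at (300,235) and the lid's -x corners at (176,84) and (334,146). The lid cup at (152,272) is well clear.

```bash
python3 - <<'E'
from h import *
np.set_printoptions(precision=1,suppress=True)
w=load('w1');a=load('scene1')
h,t=onz(w,[(215,217),(300,235)],90);print(h,t,np.linalg.norm(h-t),np.degrees(np.arctan2(*(t-h)[1::-1])))
print('tri hub',tri(w,(215,217),a,(281,275.5)),'tip',tri(w,(300,235),a,(247,276)))
c=onz(w,[(176,84),(334,146)],62);print(c,np.degrees(np.arctan2(*(c[1]-c[0])[1::-1])))
E
```

```text
[ 552.9 -174.3   90. ] [ 483.3 -204.    90. ] 75.6657434209136 -156.83946688398018
tri hub (array([ 553.1, -174.7,   93.7]), np.float64(2.1009899254994937)) tip (array([ 482.7, -204. ,   87.8]), np.float64(1.2555537368897527))
[[ 646.1 -246.2   62. ]
 [ 503.  -283.8   62. ]] -165.2796963586195
```

Call:
play_rows(
  steps=[
    [[16,47,0],[0,0,-6.3],0],
    [[0,0,-45],[0,0,-6],0],
    [[0,0,-45],[0,0,0],0],
    [[0,0,-35],[0,0,0],0],
    [[0,0,-15],[0,0,0],0],
  ],
)

```text
time: 2.02
position: [483.6, -178.4, 77.0]
ee_rot: [[0.388, -0.922, -0.003], [-0.922, -0.388, 0.0], [-0.001, 0.002, -1.0]]
wrist_force: [-0.1, -0.3, 0.6]
grip_width: 0.4
grasp_force: 0.0
```

```bash
python3 - <<'E'
from h import *
s=read_state();print(s['time'],s['position'],s['ee_rot'],s['wrist_force'])
w=snap('wrist','w2');b=snap('side','s2')
cv2.imwrite('pics/c2.png',np.hstack([cv2.resize(w['pixels'],(400,300)),cv2.resize(b['pixels'][160:250,300:420],(400,300),interpolation=cv2.INTER_CUBIC)]))
E
```

```text
2.025 [ 483.55599504 -178.37294272   77.01687451] [[ 3.87619681e-01 -9.21815929e-01 -2.52486332e-03]
 [-9.21818598e-01 -3.87621480e-01  2.47043358e-04]
 [-1.20641976e-03  2.23170709e-03 -9.99996782e-01]] [-0.12110184 -0.34996158  0.56975137]
```

View pics/c2.png

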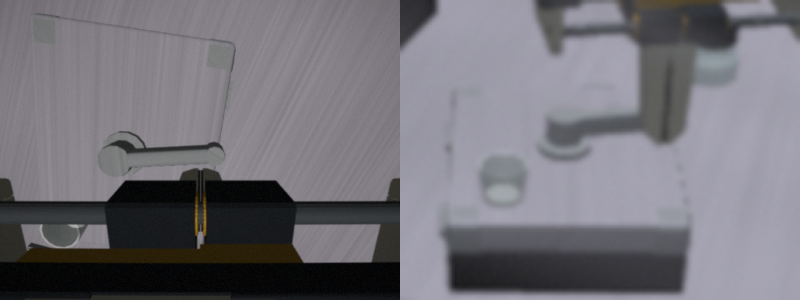

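Two panels are in view: on the left (wrist) the lever lies just ahead of the closed fingers at (165,157). On the right (side) the fingertips stand beside the lever's end and clear of it. Next I'll compute the arc.

```bash
python3 - <<'E'
from h import *
s=read_state();P=np.array([552.3,-172]);cur=s['position'][:2].copy() if hasattr(s['position'],'copy') else s['position'][:2]
cur=np.array(cur)
R=63
f=lambda th,o:P+R*np.array([np.cos(th),np.sin(th)])+o*np.array([np.sin(th),-np.cos(th)])
th=[203.2]*2+[203.2+4*i for i in range(1,20)]
o=[16.5,13.5]+[13.5]*19
for i,(a,b) in enumerate(zip(th,o)):
    p=np.round(f(np.radians(a),b),1);d=np.round(p-cur,1);print(i,a,d,p);cur=p
E
```

```text
0 203.2 [ 3.9 -3.6] [ 487.9 -181.7]
1 203.2 [ 1.2 -2.7] [ 489.1 -184.4]
2 207.2 [ 1.  -4.4] [ 490.1 -188.8]
3 211.2 [ 1.3 -4.3] [ 491.4 -193.1]
4 215.2 [ 1.6 -4.2] [ 493.  -197.3]
5 219.2 [ 1.9 -4.1] [ 494.9 -201.4]
6 223.2 [ 2.2 -3.9] [ 497.1 -205.3]
7 227.2 [ 2.5 -3.8] [ 499.6 -209.1]
8 231.2 [ 2.7 -3.5] [ 502.3 -212.6]
9 235.2 [ 3.  -3.4] [ 505.3 -216. ]
10 239.2 [ 3.1 -3.2] [ 508.4 -219.2]
11 243.2 [ 3.4 -2.9] [ 511.8 -222.1]
12 247.2 [ 3.6 -2.7] [ 515.4 -224.8]
13 251.2 [ 3.8 -2.5] [ 519.2 -227.3]
14 255.2 [ 4.  -2.2] [ 523.2 -229.5]
15 259.2 [ 4.  -1.9] [ 527.2 -231.4]
16 263.2 [ 4.2 -1.6] [ 531.4 -233. ]
17 267.2 [ 4.3 -1.3] [ 535.7 -234.3]
18 271.2 [ 4.4 -1. ] [ 540.1 -235.3]
19 275.2 [ 4.5 -0.7] [ 544.6 -236. ]
20 279.2 [ 4.4 -0.3] [ 549.  -236.3]
```

Call:
play_rows(
  steps=[
    [[3.9,-3.6,0],[0,0,0],0],
    [[1.2,-2.7,0],[0,0,0],0],
    [[1,-4.4,0],[0,0,4],0],
    [[1.3,-4.3,0],[0,0,4],0],
    [[1.6,-4.2,0],[0,0,4],0],
  ],
)

```text
time: 2.75
position: [494.5, -196.1, 79.6]
ee_rot: [[0.575, -0.818, 0.001], [-0.818, -0.575, -0.0], [0.001, -0.001, -1.0]]
wrist_force: [-0.1, 1.9, -0.5]
grip_width: 0.5
grasp_force: 0.7
```

Call:
play_rows(
  steps=[
    [[1.9,-4.1,0],[0,0,4],0],
    [[2.2,-3.9,0],[0,0,4],0],
    [[2.5,-3.8,0],[0,0,4],0],
    [[2.7,-3.5,0],[0,0,4],0],
    [[0,0,0],[0,0,0],0],
  ],
)

```text
time: 3.38
position: [503.7, -211.9, 79.5]
ee_rot: [[0.776, -0.631, 0.002], [-0.631, -0.776, -0.0], [0.001, -0.001, -1.0]]
wrist_force: [0.6, 0.2, -0.0]
grip_width: 0.5
grasp_force: 0.0
```

```bash
python3 - <<'E'
from h import *
s=read_state();print(s['time'],s['position'],s['ee_rot'],s['wrist_force'])
w=snap('wrist','w3');b=snap('side','s3')
cv2.imwrite('pics/c3.png',np.hstack([cv2.resize(w['pixels'],(400,300)),cv2.resize(b['pixels'][160:250,300:420],(400,300),interpolation=cv2.INTER_CUBIC)]))
E
```

```text
3.375 [ 503.73898737 -211.86054345   79.47802014] [[ 7.75580165e-01 -6.31247248e-01  1.52298093e-03]
 [-6.31247348e-01 -7.75581433e-01 -4.75130854e-04]
 [ 1.48112078e-03 -5.92875607e-04 -9.99998727e-01]] [ 0.62986451  0.20369054 -0.00230094]
```

View pics/c3.png

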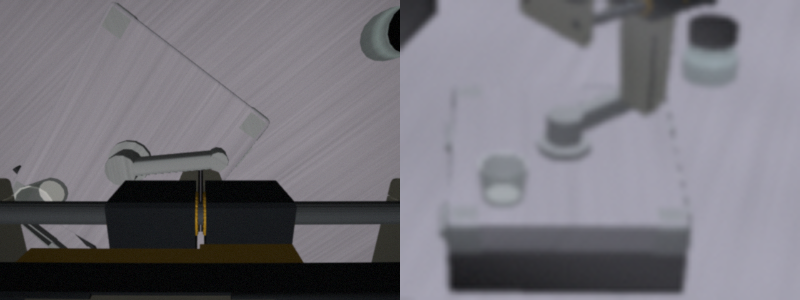

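The lever turns with the fingers and the case hasn't moved. I'll carry on round the arc.

Call:
play_rows(
  steps=[
    [[3,-3.4,-1.5],[0,0,4],0],
    [[3.1,-3.2,0],[0,0,4],0],
    [[3.4,-2.9,0],[0,0,4],0],
    [[3.6,-2.7,0],[0,0,4],0],
    [[3.8,-2.5,0],[0,0,4],0],
  ],
)

```text
time: 4.1
position: [519.8, -225.9, 77.3]
ee_rot: [[0.945, -0.326, -0.001], [-0.326, -0.945, 0.0], [-0.001, 0.0, -1.0]]
wrist_force: [-0.9, 0.6, 0.0]
grip_width: 0.5
grasp_force: 0.6
```

Call:
play_rows(
  steps=[
    [[4,-2.2,0],[0,0,4],0],
    [[4,-1.9,0],[0,0,4],0],
    [[4.2,-1.6,0],[0,0,4],0],
    [[4.3,-1.3,0],[0,0,4],0],
    [[2.2,-0.6,0],[0,0,2],0],
  ],
)

```text
time: 4.72
position: [538.5, -233.6, 77.2]
ee_rot: [[1.0, -0.019, -0.001], [-0.019, -1.0, 0.0], [-0.001, -0.0, -1.0]]
wrist_force: [-1.7, 0.0, 0.9]
grip_width: 0.3
grasp_force: 0.5
```

Call:
play_rows(
  steps=[
    [[2.2,-0.5,0],[0,0,2],0],
    [[2.2,-0.4,0],[0,0,2],0],
    [[2.2,-0.3,0],[0,0,2],0],
    [[2.2,-0.2,0],[0,0,2],0],
    [[2.2,-0.1,0],[0,0,2],0],
  ],
)

```text
time: 5.35
position: [549.9, -235.3, 77.1]
ee_rot: [[0.988, 0.157, -0.0], [0.157, -0.988, 0.0], [-0.0, -0.0, -1.0]]
wrist_force: [-1.5, 0.4, -0.1]
grip_width: 0.5
grasp_force: 0.5
```

Call:
play_rows(
  steps=[
    [[1,0,0],[0,0,1],0],
    [[1,0,0],[0,0,1],0],
    [[0,0,0],[0,0,0],0],
  ],
)

```text
time: 5.72
position: [551.6, -235.4, 77.1]
ee_rot: [[0.982, 0.189, -0.0], [0.189, -0.982, -0.0], [-0.0, -0.0, -1.0]]
wrist_force: [-0.6, 0.7, 0.1]
grip_width: 0.4
grasp_force: 0.7
```

Call:
play_rows(
  steps=[
    [[0.8,0,0],[0,0,0.8],0],
    [[0.8,0,0],[0,0,0.8],0],
    [[0.8,0,0],[0,0,0.7],0],
  ],
)

```text
time: 6.1
position: [551.7, -235.7, 76.9]
ee_rot: [[0.974, 0.228, -0.004], [0.228, -0.974, -0.0], [-0.004, -0.001, -1.0]]
wrist_force: [-9.2, -1.2, 4.3]
grip_width: 0.2
grasp_force: 4.6
```

Call:
play_rows(
  steps=[
    [[0.7,0,0],[0,0,0.5],0],
    [[0.7,0,0],[0,0,0],0],
  ],
)

```text
time: 6.35
position: [551.8, -235.9, 76.8]
ee_rot: [[0.972, 0.236, -0.007], [0.236, -0.972, 0.0], [-0.006, -0.002, -1.0]]
wrist_force: [-11.6, -2.1, 7.9]
grip_width: 0.1
grasp_force: 6.0
```

```bash
python3 - <<'E'
from h import *
s=read_state();print(s['time'],s['position'],s['wrist_force'])
w=snap('wrist','w4');b=snap('side','s4');a=snap('scene','a4')
r=lambda i:cv2.resize(i,(400,300),interpolation=cv2.INTER_CUBIC)
cv2.imwrite('pics/c4.png',np.hstack([r(w['pixels']),r(a['pixels'][245:320,230:330])]))
E
```

```text
6.35 [ 551.84571229 -235.8674885    76.75265243] [-11.64844832  -2.11550197   7.8806012 ]
```

View pics/c4.png

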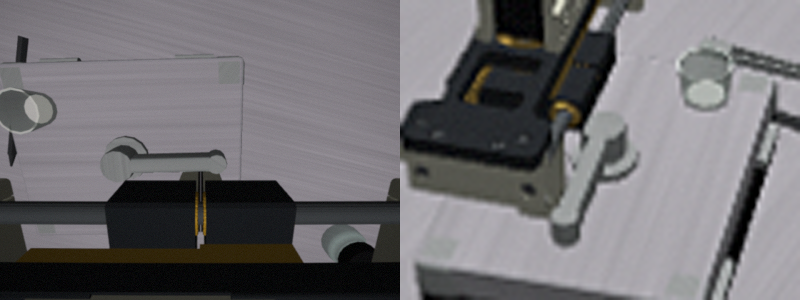

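At the stop: the force rises with no further motion, and the lever lies parallel to the case's side in the wrist view ((125,163) to (218,160)). Next I'll back off, lift and look.

Call:
play_rows(
  steps=[
    [[-4,0,0],[0,0,0],0],
    [[-12,0,0],[0,0,0],0],
    [[0,0,35],[0,0,0],0],
    [[0,0,45],[0,0,0],0],
    [[0,0,45],[0,0,0],0],
  ],
)

```text
time: 7.12
position: [539.5, -235.1, 203.4]
ee_rot: [[0.971, 0.237, 0.001], [0.237, -0.971, 0.0], [0.001, 0.0, -1.0]]
wrist_force: [1.0, -0.3, -0.7]
grip_width: 0.2
grasp_force: 0.0
```

Call:
play_rows(
  steps=[
    [[4,40,0],[0,0,0],0],
    [[5,45,0],[0,0,0],0],
    [[5,45,0],[0,0,0],0],
    [[5,45,0],[0,0,0],0],
    [[5,45,0],[0,0,0],0],
  ],
)

```text
time: 7.75
position: [563.7, -13.7, 202.3]
ee_rot: [[0.972, 0.237, 0.001], [0.237, -0.972, 0.0], [0.001, 0.0, -1.0]]
wrist_force: [1.4, -0.6, -0.4]
grip_width: 1.0
grasp_force: 0.0
```

Call:
play_rows(
  steps=[
    [[0,40,0],[0,0,0],0],
    [[0,40,0],[0,0,0],0],
    [[0,0,0],[0,0,0],0],
  ],
)

```text
time: 8.12
position: [563.4, 68.7, 202.3]
ee_rot: [[0.97, 0.242, 0.001], [0.242, -0.97, 0.002], [0.002, -0.002, -1.0]]
wrist_force: [-0.6, -1.1, -0.4]
grip_width: 0.4
grasp_force: 0.0
```

```bash
python3 - <<'E'
from h import *
s=read_state();print(s['time'],s['position'],s['wrist_force'],s['joint_pos'])
w=snap('wrist','w5');a=snap('scene','a5')
r=lambda i:cv2.resize(i,(400,300),interpolation=cv2.INTER_CUBIC)
cv2.imwrite('pics/c5.png',np.hstack([r(w['pixels']),r(a['pixels'][245:320,230:330])]))
E
```

```text
8.125 [563.44999014  68.74827971 202.27578807] [-0.6459667  -1.13164495 -0.37164412] [-0.09981644  0.4352448  -0.16783191  1.97499313  0.10257915  0.73775922
 -1.65424583]
```

View pics/c5.png

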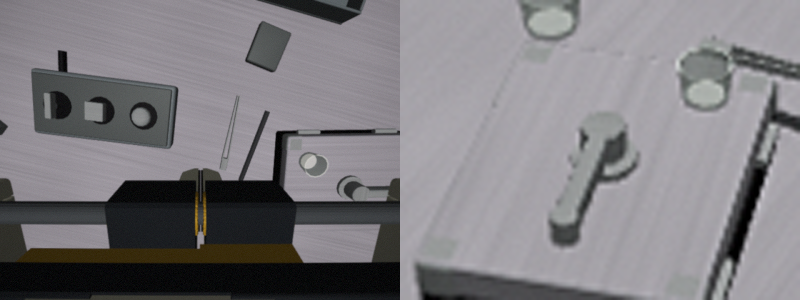

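The lever stands home in the scene crop (hub (602,125), tip (565,225)), and the case hasn't moved. The wrist view shows the dome at about (142,116) in half-scale pixels, nearest the case, with the square at (95,112) and the bar at (50,105).

```bash
python3 - <<'E'
from h import *
np.set_printoptions(precision=1,suppress=True)
w=load('w5');g=cv2.cvtColor(w['pixels'],cv2.COLOR_BGR2GRAY)
roi=np.zeros_like(g);roi[140:215,62:255]=255
m=((g>120)&(roi>0)).astype(np.uint8)
n,_,st,c=cv2.connectedComponentsWithStats(m)
for i in range(1,n):
    if st[i,4]>40: print(st[i],c[i],onz(w,[c[i]],62)[0],depth(w,[c[i]])[0])
E
```

```text
[ 71 149  10  40 317] [ 75.1 168.8] [563.  292.6  62. ] [563.3 291.7  63.4]
[135 163  29  31 765] [149.2 178.2] [570.5 227.8  62. ] [570.7 227.2  63.4]
[212 174  25  26 508] [223.8 186.6] [579.1 162.3  62. ] [579.1 162.3  62.1]
```

Call:
play_rows(
  steps=[
    [[5,31,0],[0,0,0],0],
    [[5,31,0],[0,0,0],0],
    [[5,31,0],[0,0,0],0],
    [[0,0,-45],[0,0,0],0],
    [[0,0,-45],[0,0,0],0],
  ],
)

```text
time: 8.85
position: [579.4, 156.5, 111.6]
ee_rot: [[0.972, 0.235, 0.002], [0.235, -0.972, 0.0], [0.002, 0.0, -1.0]]
wrist_force: [0.3, -0.2, -0.3]
grip_width: 0.6
grasp_force: 0.0
```

Call:
play_rows(
  steps=[
    [[0,0,-25],[0,0,0],0],
    [[0,0,-12],[0,0,0],0],
    [[0,0,0],[0,0,0],0],
  ],
)

```text
time: 9.22
position: [578.6, 156.8, 74.8]
ee_rot: [[0.972, 0.236, -0.001], [0.236, -0.972, -0.001], [-0.001, 0.0, -1.0]]
wrist_force: [-0.2, -0.3, 0.5]
grip_width: 0.7
grasp_force: 0.0
```

Call:
play_rows(
  steps=[
    [[0,4,-4],[0,0,0],0],
    [[0,0,-4],[0,0,0],0],
    [[0,0,-2],[0,0,0],0],
    [[0,0,-1],[0,0,0],0],
  ],
)

```text
time: 9.72
position: [578.6, 161.7, 64.2]
ee_rot: [[0.972, 0.237, 0.0], [0.237, -0.972, -0.0], [0.0, 0.0, -1.0]]
wrist_force: [-1.0, -0.3, 0.5]
grip_width: 0.2
grasp_force: 0.4
```

Call:
play_rows(
  steps=[
    [[0,0,-1.5],[0,0,0],0],
    [[0,0,-1],[0,0,0],0],
  ],
)

```text
time: 9.98
position: [578.6, 161.7, 61.7]
ee_rot: [[0.972, 0.236, 0.0], [0.236, -0.972, 0.0], [0.0, 0.0, -1.0]]
wrist_force: [-0.2, -0.9, 4.1]
grip_width: 0.6
grasp_force: 1.3
```

Contact made at a few newtons. I'll hold about half a second, then withdraw.

Call:
play_rows(
  steps=[
    [[0,0,0],[0,0,0],0],
    [[0,0,0],[0,0,0],0],
    [[0,0,0],[0,0,0],0],
  ],
)

```text
time: 10.35
position: [578.6, 161.7, 61.7]
ee_rot: [[0.972, 0.237, 0.0], [0.237, -0.972, 0.0], [0.0, -0.0, -1.0]]
wrist_force: [0.5, 0.2, 2.0]
grip_width: 0.8
grasp_force: 1.3
```

Call:
play_rows(
  steps=[
    [[0,0,5],[0,0,0],0],
    [[0,0,25],[0,0,0],0],
    [[0,0,45],[0,0,0],0],
    [[0,0,45],[0,0,0],0],
    [[0,0,0],[0,0,0],0],
  ],
)

```text
time: 10.98
position: [580.2, 162.3, 185.2]
ee_rot: [[0.972, 0.236, 0.006], [0.236, -0.972, 0.002], [0.006, -0.001, -1.0]]
wrist_force: [0.3, -0.4, 0.3]
grip_width: 0.3
grasp_force: 0.0
```

```bash
python3 - <<'E'
from h import *
a=snap('scene','a6');a0=load('scene1')
d=cv2.absdiff(a['pixels'],a0['pixels']).max(2)
print('case region diff below lever',(d[300:335,230:315]>25).sum(),(d[255:300,230:330]>25).sum())
job_done();s=read_state();print(s['time'])
E
```

```text
case region diff below lever 49 266
the job is handed in; nothing more can be done
the job is handed in; nothing more can be done
```

The lever is pushed home to its stop, the dome was touched for about half a second at 2–4 N and released, the case and bystanders look unmoved in the pictures, and the job is handed in (no verdict was shown).

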